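Start the recorded lesson

TASK

Start the recorded lesson, only pushing with the fingertips: on the extension board switch on the rocker in front of the socket that holds the power adapter by pressing its raised front end fully down, then push the document camera's round key fully down so that it stays down, and last press the plunger on top of the desk bell down and let it come up again. Keep to that order, press no other rocker or key, lift or shove nothing, and leave everything else standing where it is.

Things in the scene. Friction and masses are not known exactly. Their poses are not given: they have to be found in the camera images.
- board: Cream plastic extension board lying fixed on the table, 120 (x) x 220 (y) x 40 mm high. Origin: centre of its underside; z up. Its -x long edge faces the robot (the front). Three sockets in a row along y at local x = +28 mm; 58 mm in front of each socket (local x = -30 mm, same y) is that socket's rocker switch.
- adapter: Black power adapter block, 38 x 36 mm and 36 mm high, plugged into one of the three sockets (which one varies); fixed. Origin: centre of its underside, at the socket. The two other sockets carry flat white safety covers 42 mm across and 8 mm high.
- socket_a (a point): Centre of the left (+y) socket on the board's top face, board local x = +28 mm, y = +65 mm, z = 40 mm; axes as the board's.
- rocker_a (a joint): The rocker of the left (+y) socket, a cream slab 44 mm long (x), 24 mm wide (y), 12 mm thick, rocking about the y axis through its middle (board local x = -30, y = +65, z = 46 mm). 0 = off: front end (towards the robot, -x) raised, its top edge 57 mm above the table; 0.44 rad = fully on: front end down, top of the front edge at 47 mm. About 1 to 3 N pressing down some 16 mm in front of its middle tips it; it has no spring and stays where it is left.
- socket_b (a point): Centre of the middle socket on the board's top face, board local x = +28 mm, y = 0 mm, z = 40 mm; axes as the board's.
- rocker_b (a joint): The rocker of the middle socket, a cream slab 44 mm long (x), 24 mm wide (y), 12 mm thick, rocking about the y axis through its middle (board local x = -30, y = 0, z = 46 mm). 0 = off: front end (towards the robot, -x) raised, its top edge 57 mm above the table; 0.44 rad = fully on: front end down, top of the front edge at 47 mm. About 1 to 3 N pressing down some 16 mm in front of its middle tips it; it has no spring and stays where it is left.
- socket_c (a point): Centre of the right (-y) socket on the board's top face, board local x = +28 mm, y = -65 mm, z = 40 mm; axes as the board's.
- rocker_c (a joint): The rocker of the right (-y) socket, a cream slab 44 mm long (x), 24 mm wide (y), 12 mm thick, rocking about the y axis through its middle (board local x = -30, y = -65, z = 46 mm). 0 = off: front end (towards the robot, -x) raised, its top edge 57 mm above the table; 0.44 rad = fully on: front end down, top of the front edge at 47 mm. About 1 to 3 N pressing down some 16 mm in front of its middle tips it; it has no spring and stays where it is left.
- camera: Grey document camera fixed on the table: foot 170 (x) x 220 (y) x 30 mm high, origin at the centre of its underside, z up, front edge at -x towards the robot. Three pale keys in a row along y at local x = -35 mm. A thin mast rises 60 mm behind the origin (local x = +60 mm) to 210 mm, then leans away from the robot to a head at local x = 250 mm, 300 mm high, over a fixed white plate.
- key_round (a joint): The round key, 26 mm across, in the middle of the row (local y = 0). 0 = up, top 12 mm above the foot; 0.008 m = fully down, top 4 mm above the foot. It takes about 4 N, has no spring and stays down where it is pushed.
- key_round_top (a point): Centre of the top face of key_round, 42 mm above the table when up; moves with the key.
- key_square (a joint): The square key, 20 x 20 mm, left end of the row (local y = +70 mm). 0 = up, top 12 mm above the foot; 0.008 m = fully down, top 4 mm above the foot. It takes about 4 N, has no spring and stays down where it is pushed.
- key_bar (a joint): The long bar key, 14 x 46 mm, right end of the row (local y = -70 mm). 0 = up, top 12 mm above the foot; 0.008 m = fully down, top 4 mm above the foot. It takes about 4 N, has no spring and stays down where it is pushed.
- bell: Steel desk bell, loose on the table, about 0.25 to 0.4 kg, foot 80 mm across, dome 42 mm high. Origin: centre of its underside.
- bell_plunger (a joint): Bell's plunger on top of the dome, a steel stem with a 20 mm button. 0 = up, 0.006 m = fully down; spring return, about 1.4 N at the start and 3.5 N fully down.
- bell_top (a point): Centre of the top of the bell's plunger, 56 mm above the table when up; moves with the plunger.
- glue: White glue bottle with a blue cap, 54 mm across, 150 mm high, standing behind the extension board. Loose; a bystander, leave it alone. Origin: at its underside.
- jar: Clear jar with a blue lid, 76 mm across, 85 mm high, standing behind the bell. Loose; a bystander, leave it alone. Origin: at its underside.
- bangle: Copper bangle, 68 mm across, 7 mm high, lying just behind the bell. Loose; a bystander, leave it alone. Origin: at its underside.
- duster: Board duster, 45 x 120 x 34 mm, long side along its own y, lying in front of the document camera. Loose; a bystander, leave it alone. Origin: at its underside.
- marker: Marker pen, 15 x 135 x 15 mm, long side along its own y, lying in front of the extension board. Loose; a bystander, leave it alone. Origin: at its underside.
There are look-alikes about, which are no part of the job. Several things have the shape of the bell; the one meant has the colours described above.

How it is judged:
On the way, in this order (a step that is already met when the one before it is completed fails the run):
1. the rocker of the adapter's socket is on (((horizontal distance between adapter and socket_a below 0.02 m and value of joint rocker_a above 0.34 rad) or (horizontal distance between adapter and socket_b below 0.02 m and value of joint rocker_b above 0.34 rad) or (horizontal distance between adapter and socket_c below 0.02 m and value of joint rocker_c above 0.34 rad))), for 0.2 s.
2. the round key is down (value of joint key_round above 0.006 m), for 0.2 s.
3. the bell's plunger is pressed (value of joint bell_plunger above 0.004 m), for 0.05 s.
At the end, for the whole second after the job is handed in: The rocker of the adapter's socket is over (beyond 0.34 rad), the other rockers are off (below 0.15 rad), the round key is more than 6 mm down, the other keys less than 3 mm, the bell's plunger is up again (within 1.5 mm) and the bell stands upright, at rest, within 30 mm of where it stood (((horizontal distance between adapter and socket_a below 0.02 m and value of joint rocker_a above 0.34 rad) or (horizontal distance between adapter and socket_b below 0.02 m and value of joint rocker_b above 0.34 rad) or (horizontal distance between adapter and socket_c below 0.02 m and value of joint rocker_c above 0.34 rad)) and value of joint key_round above 0.006 m and not ((not (horizontal distance between adapter and socket_a below 0.02 m) and value of joint rocker_a above 0.15 rad) or (not (horizontal distance between adapter and socket_b below 0.02 m) and value of joint rocker_b above 0.15 rad) or (not (horizontal distance between adapter and socket_c below 0.02 m) and value of joint rocker_c above 0.15 rad) or value of joint any of key_square, key_bar above 0.003 m) and value of joint bell_plunger below 0.0015 m and distance of bell from where it was at the start of the episode below 0.03 m and angle between bell's own z axis and vertical below 0.1 rad and linear speed of bell below 0.02 m/s); the robot touches nothing.
It fails at once if another rocker (beyond 0.15 rad) or key (beyond 3 mm) pressed ((not (horizontal distance between adapter and socket_a below 0.02 m) and value of joint rocker_a above 0.15 rad) or (not (horizontal distance between adapter and socket_b below 0.02 m) and value of joint rocker_b above 0.15 rad) or (not (horizontal distance between adapter and socket_c below 0.02 m) and value of joint rocker_c above 0.15 rad) or value of joint any of key_square, key_bar above 0.003 m).
It fails at once if the round key pressed (beyond 3 mm) before the power is on (value of joint key_round above 0.003 m and not ((horizontal distance between adapter and socket_a below 0.02 m and value of joint rocker_a above 0.34 rad) or (horizontal distance between adapter and socket_b below 0.02 m and value of joint rocker_b above 0.34 rad) or (horizontal distance between adapter and socket_c below 0.02 m and value of joint rocker_c above 0.34 rad))).
It fails at once if the bell pressed (beyond 4 mm) before the round key is down (value of joint bell_plunger above 0.004 m and not (value of joint key_round above 0.006 m)).
It fails at once if the bell lifted by more than 10 mm, shoved more than 30 mm or tipped (height (world z) of bell above 0.01 m or distance of bell from where it was at the start of the episode above 0.03 m or angle between bell's own z axis and vertical above 0.3 rad).
It fails at once if a bystander moved by more than 30 mm (distance of any of glue, jar, bangle, duster, marker from where it was at the start of the episode above 0.03 m).
It also fails if it takes over 51 s, if anything falls off the work surface, if the arm or the gripper's body presses on something with over 40 N, if the wrist force passes 120 N, or if a joint passes its speed limit or range.

ROBOT

A 6-joint arm with a two-finger parallel gripper is mounted at the origin on the work surface. World frame = base frame: x ahead of the robot, y to its left, z up, the work surface at z = 0. Lengths are in m, angles in rad, forces in N, time in s.
With the tool pointing down it reaches from about 0.275 to 0.75 m from the base axis. Payload 10.2 kg.
Tool frame: the origin (TCP) lies midway between the tips of the shut fingers; the grasp point (between the pads) lies 19 mm behind it (env.hold_point_z is the distance from the TCP to the grasp point, in m); x points along the fingers, z is the direction in which the jaws open and shut, and the axes are right-handed (so a half turn about x gives the same grasp; the last joint's range is limited). The gripper opens to 85 mm and grips with 20 to 120 N. Pads are 22 mm wide; open, the fingers measure 114 mm over their backs; the gripper's body (76 mm by 85 mm) begins 54 mm behind the grasp point. The pads swing forward as they close: fully open they stand 13 mm farther back than shut.
Start: joints at [0.887, 0.313, 1.498, -0, 1.331, -0.223], TCP at [0.233, 0.47, 0.231] pointing down, gripper open.
Joint ranges: [-2.94, 2.94], [-0.97, 2.17], [0.19, 2.56], [-1.23, 4.37], [0.02, 3.11], [-2.88, 2.88]. Speed limits (rad/s): [2.39, 2.39, 3.01, 3.14, 3.14, 3.14].

INTERFACE

Orientations are given as a unit quaternion [x, y, z, w].
In Python, from bench import env, kinematics, monitor, eyes, job gives the robot as it stands. The module is installed in compiled form; this text tells all that it offers. Calls block until the motion is done:
- env.reach(position, orientation): joint-space move of the TCP to a pose.
- env.movel(position, velocity=0.15, frame=None, guard=None): straight line of the TCP; frame=None keeps the orientation; velocity is the mean speed in m/s. With guard (N) it stops when the force on the tool has changed by that much, and returns True; else False.
- env.set_joints(angles): joint-space move.
- env.release() and env.close_gripper(effort=None): open the fingers fully, or close them until they stop; effort is the grip in N (None keeps the last).
- env.hold(seconds).
- kinematics.ik(position, orientation): joint angles nearest the present ones, or None.
- monitor.sense(): the state.
- eyes.grab_frame(name): name is "scene" or "top"; returns a dict with "frame" (420x560x3 uint8, red, green, blue), "mtx" (3x3 intrinsics, pixels), "k1" (the pictures are not rectified: a ray, as slopes to the right and down, at radius r is drawn at 1 + k1 r^2 times it, then the intrinsics apply), "view" (4x4, takes a point from world to camera coordinates). Camera axes: x right, y down, z forward; pixel columns grow to the right and rows downward; lengths in m; the calibration is good to about 2 mm. A picture is of the moment at which its call begins. There is no depth.
A pose or a line that the arm cannot do raises env.MotionError and nothing moves.
- job.hand_in(): hands the job in, once; it reports no verdict.
The state is a dict: "clock": time; "joints": joint angles; "qvel": joint speeds; "joint_efforts": joint torques, N m; "position": TCP position; "ee_rot": TCP orientation; "contact_force": force on the tool from outside, world axes, zero at the start; "ft_torque": the same for the moment, N m; "finger_gap": opening from 0.0 (shut) to 1.0 (fully open).
Only numpy, scipy, OpenCV 4.12 (cv2) and the standard library are available. Lean on these libraries where they do the work, as an engineer would, in place of code of your own. Each camera call takes 0.05 s, during which the arm holds its last target.

## Working session

There is one attempt and no reset: what is moved stays moved. The work goes in short steps, each a Python script; the robot and the scene stay as the last script left them, time stands still between calls to the robot, and variables do not carry over. Pictures are saved under pics/ and viewed, and the job is handed in when it is done.

```bash
mkdir -p pics
python3 - <<'E'
from bench import env, monitor, eyes
import cv2,json,numpy as np,pickle
s=monitor.sense();print(s["clock"],s["position"],s["ee_rot"],s["finger_gap"])
for n in("top","scene"):
    f=eyes.grab_frame(n);pickle.dump(f,open(n+".pkl","wb"))
    cv2.imwrite(f"pics/{n}0.png",cv2.resize(f["frame"][:,:,::-1],(800,600),interpolation=cv2.INTER_CUBIC))
    print(n,f["mtx"],f["k1"],f["view"])
E
```

```text
0.0 [0.23327555 0.47003197 0.23072702] [-0.37276275  0.60141313  0.37246276  0.60051783] 1.000128889685057
top [[400.19271729   0.         282.36332686]
 [  0.         400.19271729 209.61309144]
 [  0.           0.           1.        ]] -0.09720673804448701 [[-0.12312278 -0.99239089 -0.00105339  0.06164219]
 [-0.96789756  0.12031821 -0.22067586  0.58205451]
 [ 0.21912345 -0.02615065 -0.97534663  0.8604308 ]
 [ 0.          0.          0.          1.        ]]
scene [[393.84252611   0.         278.52935634]
 [  0.         393.84252611 205.1526931 ]
 [  0.           0.           1.        ]] -0.02273872979160259 [[ 0.61702959  0.78687791 -0.00988122 -0.33990892]
 [ 0.54526678 -0.43655675 -0.71561327 -0.27504773]
 [-0.56741399  0.43616666 -0.69842682  1.14678288]
 [ 0.          0.          0.          1.        ]]
```

View pics/top0.png

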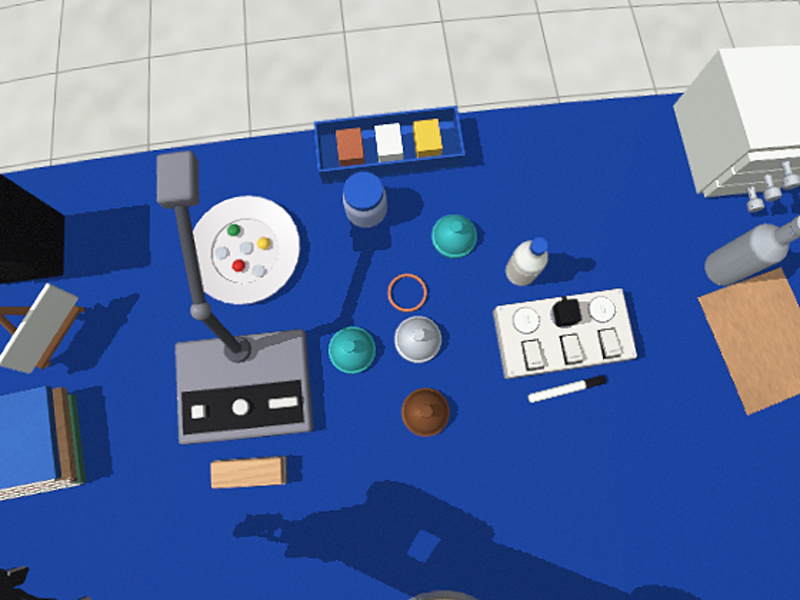

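View pics/scene0.png

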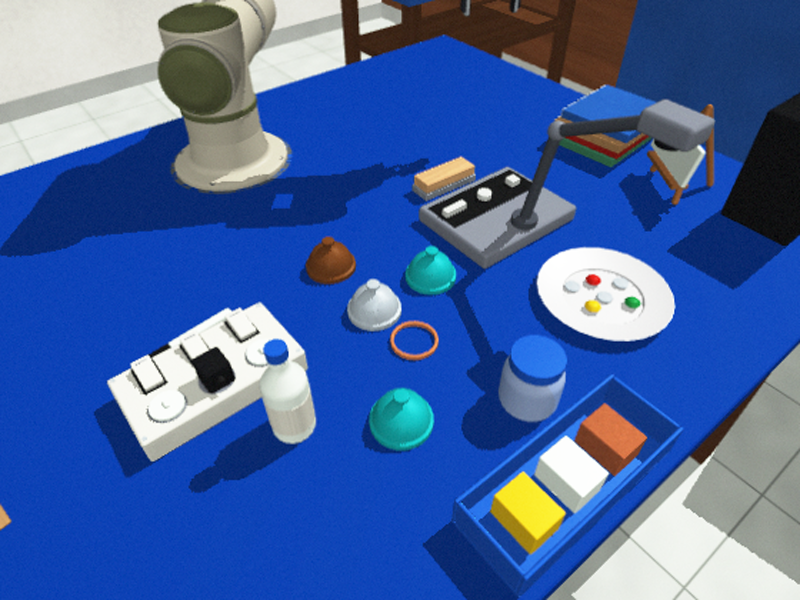

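Candidates in the top view (800x600 picture):
- **Rockers:** left (533,354), middle (572,348), right (610,343). The black adapter at (567,311) sits behind the middle one, so I want rocker_b.
- **Keys:** square (198,411), round (240,407), bar (283,402). I want the round one.
- **Bell shapes:** teal (352,350), teal (455,235), brown (426,412), silver (418,338). I want the silver one.

Next are the close crops and measurements.

```bash
cat > h.py <<'E'
import numpy as np,cv2,pickle
def pix(f,P):
    P=np.atleast_2d(P);V=f["view"];c=P@V[:3,:3].T+V[:3,3];s=c[:,:2]/c[:,2:]
    s=s*(1+f["k1"]*(s**2).sum(1,keepdims=True));K=f["mtx"]
    return s*[K[0,0],K[1,1]]+[K[0,2],K[1,2]]
def ray(f,uv):
    K=f["mtx"];d=(np.asarray(uv,float)-[K[0,2],K[1,2]])/[K[0,0],K[1,1]];s=d.copy()
    for _ in range(20): s=d/(1+f["k1"]*(s@s))
    R=f["view"][:3,:3];t=f["view"][:3,3]
    return -R.T@t,R.T@np.append(s,1)
def plane(f,uv,z):
    o,d=ray(f,uv);return o+d*(z-o[2])/d[2]
def tri(fs,uvs):
    A=np.zeros((3,3));b=np.zeros(3)
    for f,u in zip(fs,uvs):
        o,d=ray(f,u);d/=np.linalg.norm(d);M=np.eye(3)-np.outer(d,d);A+=M;b+=M@o
    return np.linalg.solve(A,b)
E
python3 - <<'E'
from h import *
t=pickle.load(open("top.pkl","rb"));s=pickle.load(open("scene.pkl","rb"))
def crop(f,x,y,w,h,k):return cv2.resize(f["frame"][y:y+h,x:x+w,::-1],(w*k,h*k),interpolation=cv2.INTER_NEAREST)
a=np.vstack([np.hstack([crop(t,340,195,112,75,3),crop(t,115,225,112,75,3)]),np.hstack([crop(s,70,205,150,75,3)[:, :336],crop(s,240,190,112,75,3)]),])
cv2.imwrite("pics/crop1.png",a)
for n,f in(("top",t),("scene",s)):
    im=f["frame"].astype(int);hsv=cv2.cvtColor(f["frame"],cv2.COLOR_RGB2HSV)
    # low saturation bright blobs
    for nm,m in(("cream",(hsv[...,1]<60)&(hsv[...,2]>190)),("dark",hsv[...,2]<60),("grey",(hsv[...,1]<40)&(hsv[...,2]>90))):
        c,_=cv2.findContours(m.astype(np.uint8),cv2.RETR_LIST,cv2.CHAIN_APPROX_NONE)
        for k in c:
            ar=cv2.contourArea(k)
            if 25<ar<9000:
                (x,y),(w,h),an=cv2.minAreaRect(k);M=cv2.moments(k)
                print(n,nm,round(ar),np.round([M["m10"]/ar,M["m01"]/ar],1),np.round([w,h,an],1))
E
```

```text
top cream 39 [ 23.8 341.5] [ 5.9 14.  79.7]
top cream 161 [ 18.7 342. ] [ 7.5 42.2 78.7]
top cream 50 [137.6 287.8] [ 8.  7. 90.]
top cream 72 [167.6 284.5] [ 9.  9. 90.]
top cream 80 [198.  281.5] [ 5.5 18.5 84.8]
top cream 179 [389.1 273.6] [ 6.  40.3 75.4]
top cream 153 [372.9 247.5] [18.4  9.7 76. ]
top cream 355 [373.2 248.3] [24.1 17.9 79.7]
top cream 185 [399.6 244.8] [24.  17.7 78.1]
top cream 149 [423.8 240.4] [23.2 14.9 78.1]
top cream 59 [  7.9 238.2] [ 2.9 32.8 32.3]
top cream 287 [286.6 237.8] [31.7 21.2 70.6]
top cream 3847 [394.7 234.2] [50.3 92.3 81.3]
top cream 39 [ 27.9 207. ] [ 2.5 21.6 33.7]
top cream 105 [167.8 185.7] [13.3 10.6 11.3]
top cream 27 [174.7 174.4] [ 5.6 10.3 29.7]
top cream 224 [367.5 180.9] [20.7 17.7 61.7]
top cream 98 [185.  170.2] [12. 10.  0.]
top cream 48 [148.9 174.6] [ 4.3 22.1  6. ]
top cream 194 [533.9 170.7] [17.7 15.6 45. ]
top cream 132 [162.7 160.5] [19.9 11.8  4.1]
top cream 26 [529.  142.1] [6. 6. 0.]
top cream 4292 [171.7 174.1] [74.1 71.7 79. ]
top cream 50 [540.1 131.4] [14.4  8.1 84.3]
top cream 35 [554.2 125.2] [ 6.1  8.  76. ]

[... 4518 characters left out ...]
] [12.   9.9 45. ]
scene grey 888 [261.5 214.3] [33.2 33.9 45. ]
scene grey 84 [414.8 195.6] [10.6  9.9 45. ]
scene grey 4625 [423.6 205.5] [97.8 61.2 16.7]
scene grey 104 [317.7 145.5] [ 6.7 18.3 63.4]
scene grey 70 [338.5 135.4] [ 9.  9. 90.]
scene grey 56 [358.4 125.9] [ 8.  9. 90.]
scene grey 122 [310.7 131. ] [11.4 43.9 80.3]
scene grey 2274 [351.  157.7] [58.3 97.4 60.9]
scene grey 58 [388.7  90.2] [ 9.4 11.6 11.3]
scene grey 2966 [160.8 108.5] [54.4 82.  80.9]
scene grey 1393 [475.9  95.2] [49.9 53.  20.6]
scene grey 76 [402.7  60.1] [23.9  4.3 22.6]
scene grey 35 [167.2  53.8] [ 5.7  8.5 45. ]
scene grey 106 [366.7  44.9] [34.4  4.3 22.8]
scene grey 502 [263.3  10.7] [23.2 29.6 87.1]
```

View pics/crop1.png

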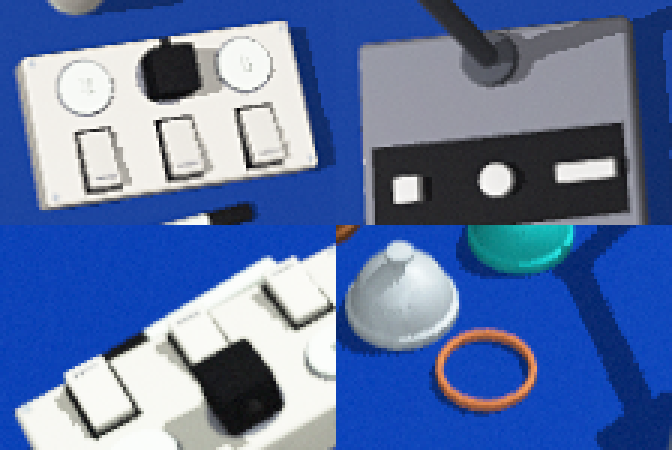

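The crops confirm three things: the adapter stands behind the middle rocker, the silver bell is at about (292,237) in the raw top frame, and the round key is at (167.9,284.6). Next I measure them and hold them against the given sizes.

Run:
```python
from h import *
t=pickle.load(open("top.pkl","rb"));s=pickle.load(open("scene.pkl","rb"))
P=lambda *a:print(*[np.round(x,4) if not isinstance(x,str) else x for x in a])
# keys
tk=[(138.4,287.6),(167.9,284.6),(197.7,281.4)]
K=[plane(t,u,.042) for u in tk]
P("keys top",*K,np.linalg.norm(K[0]-K[1]),np.linalg.norm(K[1]-K[2]))
sk=(338.7,135.4);P("round scene",plane(s,sk,.042),"tri",tri((t,s),(tk[1],sk)))
# rockers
R=[plane(t,u,.052) for u in((373.2,248.3),(400.2,244.0),(427,240.3))]
P("rockers",*R,np.linalg.norm(R[0]-R[1]),np.linalg.norm(R[1]-R[2]))
C=[plane(t,u,.048) for u in((340+85/3,195+88/3),(340+244/3,195+65/3))]
P("covers",*C,np.linalg.norm(C[0]-C[1]))
# board corners
c=[plane(t,(340+a/3,195+b/3),.04) for a,b in((22,60),(286,23),(317,164),(46,208))]
P("corners",*c,"sides",*[np.linalg.norm(c[i]-c[(i+1)%4]) for i in range(4)],"mean",np.mean(c,0))
b=[]
for f,x,y in((t,270,212),(s,240,185)):
    b.append(cv2.resize(f["frame"][y:y+48,x:x+48,::-1],(384,384),interpolation=cv2.INTER_NEAREST))
cv2.imwrite("pics/bell.png",np.hstack(b))
```

```text
keys top [0.4481 0.3415 0.042 ] [0.4473 0.272  0.042 ] [0.4466 0.2026 0.042 ] 0.0695 0.0695
round scene [0.4549 0.2654 0.042 ] tri [0.4476 0.2739 0.0346]
rockers [ 0.4714 -0.2078  0.052 ] [ 0.4732 -0.2723  0.052 ] [ 0.4735 -0.3372  0.052 ] 0.0646 0.0649
covers [ 0.529  -0.2069  0.048 ] [ 0.5313 -0.3364  0.048 ] 0.1295
corners [ 0.5588 -0.1628  0.04  ] [ 0.5623 -0.3808  0.04  ] [ 0.4469 -0.3824  0.04  ] [ 0.441 -0.163  0.04 ] sides 0.2181 0.1154 0.2195 0.1178 mean [ 0.5022 -0.2722  0.04  ]
```

View pics/bell.png

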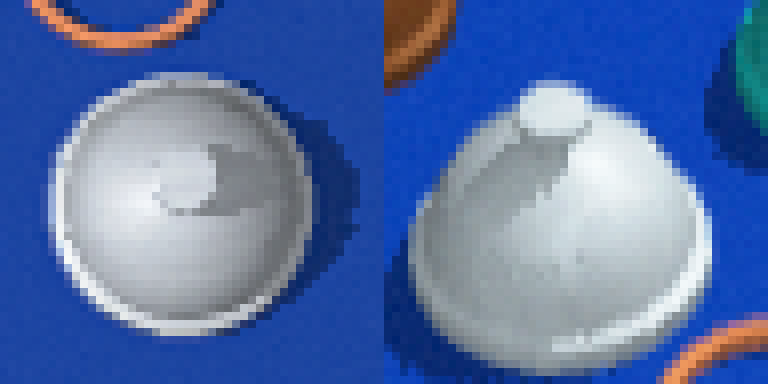

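Run:
```python
from h import *
t=pickle.load(open("top.pkl","rb"));s=pickle.load(open("scene.pkl","rb"))
P=lambda *a:print(*[np.round(x,4) if not isinstance(x,str) else x for x in a])
ut=(293.6,234.2);us=(240+171/8,185+105/8)
P("top",plane(t,ut,.055),"scene",plane(s,us,.055),"tri",tri((t,s),(ut,us)))
uf=(270+182/8,212+204/8);P("foot",plane(t,uf,.004), "foot edges",plane(t,(270+52/8,212+204/8),.004),plane(t,(270+312/8,212+204/8),.004))
# scene cross-check of rocker b neighbours: a (tall blob)  expected pix
P("pred scene key",pix(s,[.4473,.272,.042]),"pred adapter top",pix(s,[.5302,-.272,.076]),pix(t,[.5302,-.272,.076]))
P("rocker b raised front edge pred top", pix(t,[.4525,-.272,.057]),"bell",pix(s,plane(t,ut,.055)))
from bench import kinematics
q=np.array([-0.37276275,0.60141313,0.37246276,0.60051783])
from scipy.spatial.transform import Rotation as Ro
P("R",Ro.from_quat(q).as_matrix())
for yaw in (0,90):
  M=np.array([[0,1,0],[0,0,1],[1,0,0]]) # placeholder
  c,sn=np.cos(np.radians(yaw)),np.sin(np.radians(yaw))
  z=np.array([-sn,c,0]);x=np.array([0,0,-1.]);y=np.cross(z,x)
  Q=Ro.from_matrix(np.c_[x,y,z]).as_quat()
  for p in((.455,-.272,.1),(.455,-.272,.04),(.447,.272,.1),(.447,.272,.03),(.5,0,.1)):
    print(yaw,Q.round(3),p,kinematics.ik(p,Q))
```

```text
top [ 0.5266 -0.0294  0.055 ] scene [ 0.5293 -0.0265  0.055 ] tri [ 0.5277 -0.0278  0.0543]
foot [ 0.5268 -0.0287  0.004 ] foot edges [0.5317 0.0105 0.004 ] [ 0.5219 -0.0679  0.004 ]
pred scene key [[338.4752 133.0959]] pred adapter top [[145.9975 250.8224]] [[398.5078 218.0671]]
rocker b raised front edge pred top [[402.288  252.5634]] bell [[259.4096 198.0057]]
R [[-9.000e-04 -8.957e-01  4.446e-01]
 [-1.000e-03  4.446e-01  8.957e-01]
 [-1.000e+00  3.000e-04 -1.300e-03]]
0 [ 0.5 -0.5 -0.5 -0.5] (0.455, -0.272, 0.1) [-7.59992532e-01  4.64707542e-01  1.64776060e+00 -4.44089210e-16
  1.02912451e+00 -2.33078886e+00]
0 [ 0.5 -0.5 -0.5 -0.5] (0.455, -0.272, 0.04) [-7.59992532e-01  5.55209093e-01  1.69103733e+00 -4.44089210e-16
  8.95346227e-01 -2.33078886e+00]
0 [ 0.5 -0.5 -0.5 -0.5] (0.447, 0.272, 0.1) [ 3.22511250e-01  4.51681215e-01  1.66870101e+00 -4.44089210e-16
  1.02121043e+00 -1.24828508e+00]
0 [ 0.5 -0.5 -0.5 -0.5] (0.447, 0.272, 0.03) [ 3.22511250e-01  5.60234849e-01  1.71739843e+00 -4.44089210e-16
  8.63959378e-01 -1.24828508e+00]
0 [ 0.5 -0.5 -0.5 -0.5] (0.5, 0, 0.1) [-2.34750155e-01  4.07536927e-01  1.73842329e+00 -4.44089210e-16
  9.95632432e-01 -1.80554648e+00]
90 [ 0.707 -0.    -0.707 -0.   ] (0.455, -0.272, 0.1) [-7.59992532e-01  4.64707542e-01  1.64776060e+00 -4.44089210e-16
  1.02912451e+00  2.38160012e+00]
90 [ 0.707 -0.    -0.707 -0.   ] (0.455, -0.272, 0.04) [-7.59992532e-01  5.55209093e-01  1.69103733e+00 -4.44089210e-16
  8.95346227e-01  2.38160012e+00]
90 [ 0.707 -0.    -0.707 -0.   ] (0.447, 0.272, 0.1) [ 3.22511250e-01  4.51681215e-01  1.66870101e+00 -4.44089210e-16
  1.02121043e+00 -2.81908140e+00]
90 [ 0.707 -0.    -0.707 -0.   ] (0.447, 0.272, 0.03) [ 3.22511250e-01  5.60234849e-01  1.71739843e+00 -4.44089210e-16
  8.63959378e-01 -2.81908140e+00]
90 [ 0.707 -0.    -0.707 -0.   ] (0.5, 0, 0.1) None
```

Measurements agree. The rockers are 64.6 and 64.9 mm apart (65 given), the keys 69.5 mm (70 given), the bell top triangulates to z = 54 mm (56 given), and its foot is concentric and about 79 mm across. Reach is fine too. First press is rocker_b.

```bash
cat >> h.py <<'E'
from scipy.spatial.transform import Rotation as Ro
x=np.array([0,0,-1.]);z=np.array([0,-1.,0]);Q=Ro.from_matrix(np.c_[x,np.cross(z,x),z]).as_quat()
E
python3 - <<'E'
from h import *
from bench import env,monitor,eyes
def st(n):
    s=monitor.sense();print(n,round(s["clock"],2),s["position"].round(4) if hasattr(s["position"],'round') else s["position"],np.round(s["contact_force"],2),round(s["finger_gap"],3))
env.close_gripper(20);st("closed")
env.reach([.37,.08,.22],Q);st("wp")
env.reach([.450,-.272,.12],Q);st("above")
env.movel([.450,-.272,.066],velocity=.1);st("near")
for n in("top","scene"):
    f=eyes.grab_frame(n);pickle.dump(f,open(n+"1.pkl","wb"))
t,s=[pickle.load(open(n+"1.pkl","rb"))["frame"] for n in("top","scene")]
a=cv2.resize(t[190:290,330:450,::-1],(480,400),interpolation=0);b=cv2.resize(s[180:320,60:230,::-1],(320,264),interpolation=2)
cv2.imwrite("pics/r1.png",np.hstack([a,np.vstack([b,np.zeros((136,320,3),np.uint8)])]))
E
```

```text
closed 0.87 [0.2335 0.4702 0.2313] [ 0.2   0.85 -0.03] -0.001
wp 2.39 [0.3701 0.0804 0.2201] [-1.37 -0.06 -0.52] -0.003
above 3.79 [ 0.4504 -0.271   0.1204] [-0.05 -0.46  0.19] 0.002
near 4.48 [ 0.4503 -0.2721  0.0665] [-0.34  0.46 -0.65] 0.002
```

View pics/r1.png

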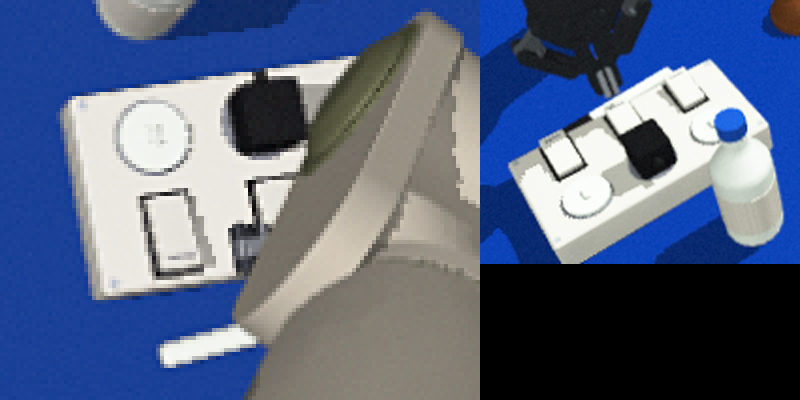

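The picture shows the fingertips over the front end of the middle rocker: the scene crop has the tip at about (607,85), right at the rocker at (622,115). Pressing it now.

```bash
cat >> h.py <<'E'
def st(n):
    from bench import monitor
    s=monitor.sense();print(n,round(s["clock"],2),np.round(s["position"],4),np.round(s["contact_force"],2))
E
python3 - <<'E'
from h import *
from bench import env,eyes
g=env.movel([.450,-.272,.044],velocity=.03,guard=15);st(f"press {g}")
env.hold(.3);st("held")
env.movel([.450,-.272,.14],velocity=.15)
env.reach([.40,-.02,.17],Q);st("back")
for n in("top","scene"):
    f=eyes.grab_frame(n);pickle.dump(f,open(n+"2.pkl","wb"))
t,s=[pickle.load(open(n+"2.pkl","rb"))["frame"] for n in("top","scene")]
a=cv2.resize(t[190:290,330:450,::-1],(480,400),interpolation=0);b=cv2.resize(s[180:320,60:230,::-1],(320,264),interpolation=2)
cv2.imwrite("pics/r2.png",np.hstack([a,np.vstack([b,np.zeros((136,320,3),np.uint8)])]))
E
```

```text
press True 5.2 [ 0.4498 -0.2721  0.0479] [-3.29  1.82 11.73]
held 5.5 [ 0.4498 -0.2721  0.0478] [-4.03  2.34 11.16]
back 7.28 [ 0.4005 -0.0208  0.1698] [ 0.25 -0.64  0.42]
```

View pics/r2.png

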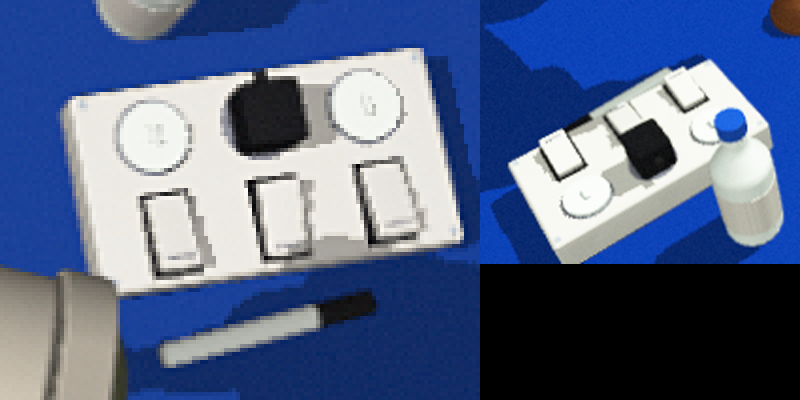

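Run:
```python
from h import *
r=[]
for x,y,w,h,n in((360,225,80,45,"top"),(75,195,100,56,"scene")):
    r.append(np.hstack([cv2.resize(pickle.load(open(n+k+".pkl","rb"))["frame"][y:y+h,x:x+w,::-1],(400,225),interpolation=0) for k in("","2")]))
cv2.imwrite("pics/r3.png",np.vstack(r))
```

```text
(no output)
```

View pics/r3.png

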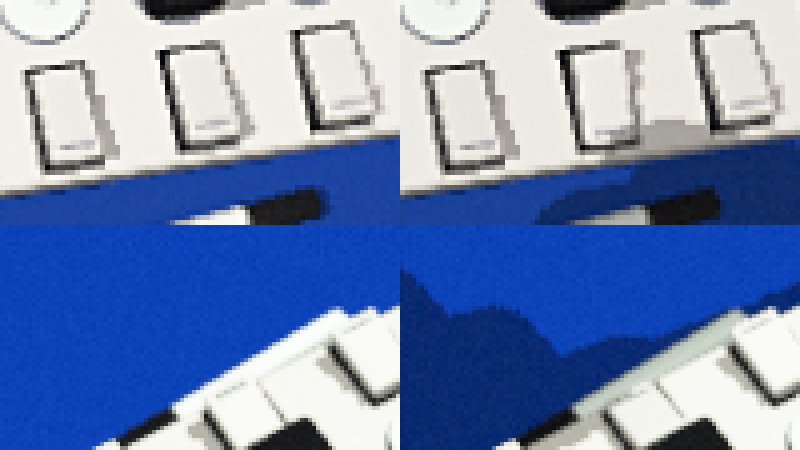

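Comparing before and after, the middle rocker's front mark has moved forward and down and its shadow now widens at the back. The tip stopped hard at z = 47.8 mm under 15 N, which puts it beyond 0.34 rad. The outer rockers look unchanged. On to the round key.

Run:
```python
from h import *
from bench import env,eyes
env.reach([.447,.272,.11],Q);st("above")
env.movel([.447,.272,.055],velocity=.1);st("near")
g=env.movel([.447,.272,.031],velocity=.03,guard=25);st(f"press {g}")
env.hold(.3);st("held")
env.movel([.447,.272,.13],velocity=.15)
env.reach([.40,.05,.17],Q);st("back")
for n in("top","scene"):
    f=eyes.grab_frame(n);pickle.dump(f,open(n+"3.pkl","wb"))
r=[]
for x,y,w,h,n in((120,260,100,56,"top"),(290,100,100,56,"scene")):
    r.append(np.hstack([cv2.resize(pickle.load(open(n+k+".pkl","rb"))["frame"][y:y+h,x:x+w,::-1],(400,225),interpolation=0) for k in("","3")]))
cv2.imwrite("pics/k3.png",np.vstack(r))
```

```text
above 8.53 [0.4475 0.271  0.1102] [-0.67 -0.95  0.2 ]
near 9.23 [0.4474 0.2719 0.0556] [-0.87 -0.38  0.41]
press True 9.93 [0.4471 0.2721 0.034 ] [-3.43 -2.09 10.29]
held 10.23 [0.4471 0.2721 0.034 ] [-3.39 -2.18  9.03]
back 11.94 [0.4002 0.0505 0.1697] [ 0.52 -0.66 -0.07]
```

View pics/k3.png

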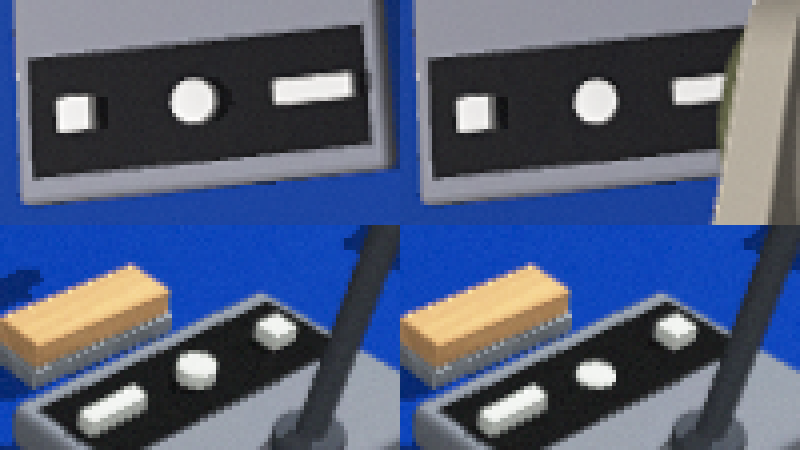

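The round key is flush: its side wall is gone in the scene crop at (596,375), and the tip stopped at z = 34.0 mm, the fully-down height. The square and bar keys are still up. Now the bell.

Run:
```python
from h import *
from bench import env,eyes
B=[.5272,-.0285]
env.reach(B+[.11],Q);st("above")
env.movel(B+[.064],velocity=.1);st("near")
g=env.movel(B+[.0488],velocity=.02,guard=9);st(f"press {g}")
env.hold(.2);st("held")
env.movel(B+[.12],velocity=.1)
env.reach([.36,-.1,.22],Q);env.hold(.3);st("back")
for n in("top","scene"):
    f=eyes.grab_frame(n);pickle.dump(f,open(n+"4.pkl","wb"))
    cv2.imwrite(f"pics/{n}4.png",cv2.resize(f["frame"][:,:,::-1],(800,600),interpolation=2))
r=[]
for x,y,w,h,n in((250,205,84,63,"top"),(230,180,84,63,"scene")):
    r.append(np.hstack([cv2.resize(pickle.load(open(n+k+".pkl","rb"))["frame"][y:y+h,x:x+w,::-1],(400,300),interpolation=0) for k in("","4")]))
cv2.imwrite("pics/b4.png",np.vstack(r))
```

```text
above 12.72 [ 0.5266 -0.0275  0.11  ] [ 0.35 -0.06  0.34]
near 13.33 [ 0.5274 -0.0283  0.0648] [ 0.84 -0.51  0.68]
press True 14.03 [ 0.5274 -0.0286  0.05  ] [-2.56 -0.28  6.51]
held 14.23 [ 0.5273 -0.0286  0.05  ] [-1.97  0.63  7.37]
back 16.23 [ 0.3603 -0.0998  0.2196] [ 0.48 -0.04  1.24]
```

View pics/b4.png

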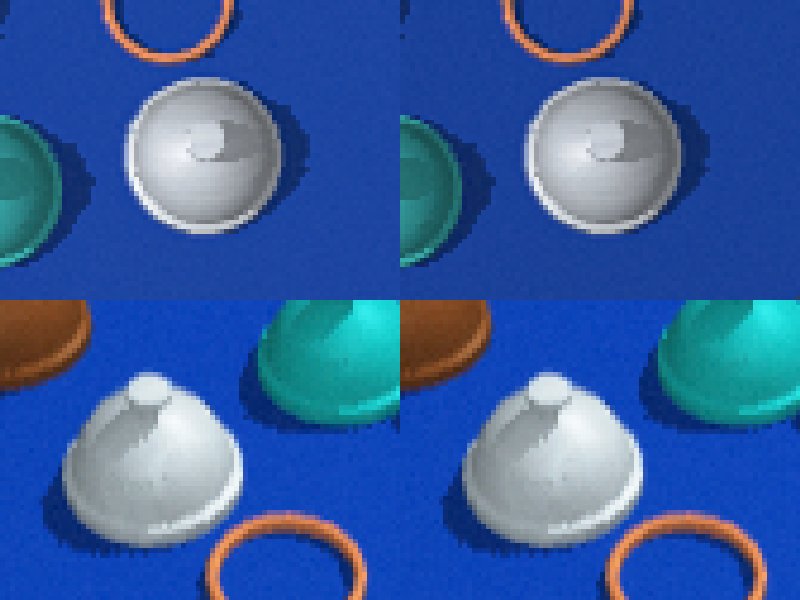

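View pics/scene4.png

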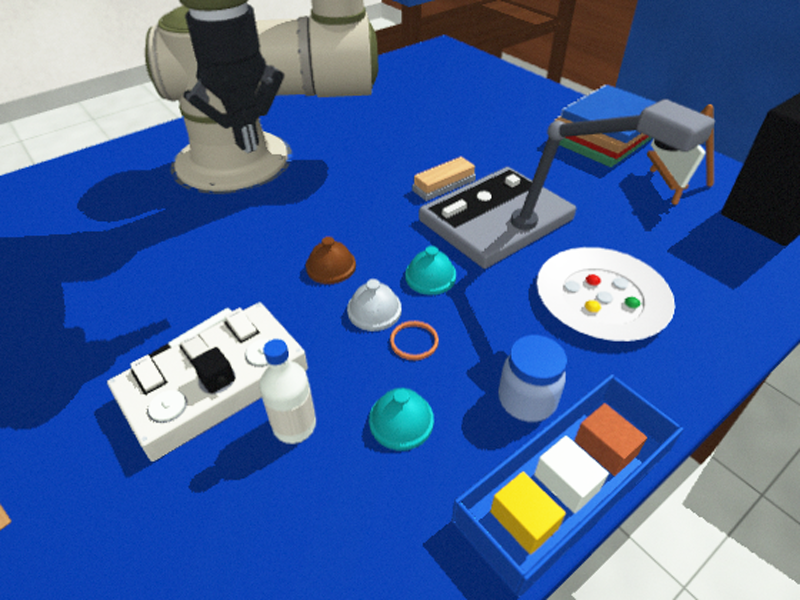

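The bell stands exactly as before with its plunger up (button at (374,285) in the scene view). The tip stopped at z = 50.0 mm, which is fully down. The bystanders have not moved and the arm is clear, so I hand in.

```bash
python3 -c "
from bench import job
job.hand_in()"
```

```text
the job is handed in; nothing more can be done
```

I pressed all three in order with the shut fingertips and handed the job in at about 16 s of the 51 s allowed. No verdict is reported.

- **Middle rocker:** this is the one in front of the adapter. The tip stopped hard at z = 47.8 mm under about 15 N. The before and after pictures show it tipped over, and the outer two rockers look unchanged. I judged its angle from tip height and pictures, since the joint value can't be read.
- **Round key:** the tip stopped at z = 34.0 mm, exactly the fully-down height. The key looks flush and the other two keys are still up.
- **Silver bell:** the tip stopped at z = 50.0 mm, which is a full 6 mm of travel. The plunger came back up and the bell did not visibly move.
- **Rest of the scene:** the last picture shows the arm clear of everything and the bystanders where they stood.

**Disagreement between views:** the scene view put the round key about 10 mm away from the top view, because its visible side wall pulled the centre off. I used the top view, and the press height confirmed it.

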